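# Check the torch cell: hold the tester's key half way

## Task

Check a cell for the torch: take the middle-sized of the three cells from the compartment tray, stand it upright with its knob up, fully home in the round well of the cell tester, and let go of it. Then press the tester's spring key half way down, about 7 mm of its 14 mm travel and never down to its stop, and keep it there: your program finishes while the key is still being held half way. Leave everything else as it stands.

Things in the scene. Friction and masses are not known exactly. Their poses are not given: they have to be found in the camera images.
- tester: Cell tester, fixed to the worktop: grey plastic block 90 (x) x 150 (y) x 34 high mm. Origin: centre of its underside. On its top: a round well at y = +42 mm, the spring key at y = -42 mm, and between them a small flat round meter (standing 2.5 mm above the block's top). Where it stands and its yaw vary.
- well (a point): Centre of the well's floor, 18 mm above the worktop; axes as the tester's. The well is round, 31 mm wide, 16 mm deep, slightly chamfered, open at the top; the 26 mm cell fits with 2.5 mm to spare all round and then sticks out 34 mm.
- test_key (a joint): Travel of the spring key, in m: 0 = up (at rest), 0.014 = down on its stop. Moves straight down; spring about 1.8 N at first, growing 0.6 N per mm (about 6 N at half travel, 10 N at the stop); comes up by itself when let go.
- key_top (a point): Centre of the key's flat top. The key is a black round cap 32 mm across and 10 mm thick on a thin steel stem; at rest its top is 62 mm above the worktop, and there is a 14 mm gap between the cap's underside and the black collar (38 mm across) below it. Half way: top at 55 mm, gap 7 mm.
- tray: White open tray, fixed to the worktop, 54 (x) x 146 (y) x 20 high mm, walls and floor 4 mm, two dividers making three compartments in a row along its y, centres at y = -48, 0 and +48 mm, each about 46 (x) x 43 (y) mm inside. Origin: centre of its underside. One cell stands in each compartment; which is where varies.
- cell_middle: The cell to test: upright grey cylinder 26 mm across, 50 mm high including a 2 mm high knob of 8 mm width on its top, about 65 g. Origin: centre of its flat bottom, z along its length to the knob end. Starts standing on the tray's floor, 4 mm above the worktop.
- cell_large: The large cell, 34 mm across and 61 mm high, upright in the tray. Leave it. Origin: centre of its bottom.
- cell_thin: The thin cell, 14.5 mm across and 50 mm high, upright in the tray. Leave it. Origin: centre of its bottom.
- cup_a: Clear glass cup, 62 mm across and 85 mm high, standing between tray and tester. Leave it. Origin: centre of its underside.
- cup_b: Second clear glass cup of the same size, farther from the robot. Leave it. Origin: centre of its underside.
- honey_pot: White ceramic honey pot with lid, 80 mm across and 102 mm high, standing beyond the first cup. Leave it. Origin: centre of its underside.
- flask: Brown vacuum flask, 104 mm across and 295 mm high, with a handle, at the robot's left. Leave it. Origin: centre of its underside.
- strainer: Stainless steel strainer, bowl 92 mm across and 34 mm high with a 105 mm handle, at the far side. Leave it. Origin: centre of the bowl's underside.
- torch: Aluminium torch standing on its head, 58 mm across at the foot, 165 mm high, at the robot's right. Leave it. Origin: centre of its underside.
There are look-alikes about, which are no part of the job. What is shaped like the tester but red is not meant.

How it is judged:
By the outcome, as a careful person would: the job done as asked, in the order asked, and still so for the second after the job is handed in, while the arm keeps its last pose, push and grip.
It also fails if it takes over 51 s, if anything falls off the work surface, if the arm or the gripper's body presses on something with over 40 N, if the wrist force passes 120 N, or if a joint passes its speed limit or range.

## Robot

A 6-joint arm with a two-finger parallel gripper is mounted at the origin on the work surface. World frame = base frame: x ahead of the robot, y to its left, z up, the work surface at z = 0. Lengths are in mm, angles in rad, forces in N, time in s.
With the tool pointing down it reaches from about 275 to 750 mm from the base axis. Payload 10.2 kg.
Tool frame: the origin (TCP) lies at the very end of the fingers, on their centre line; the grasp point (between the pads) lies 19 mm behind it; z points along the fingers, y is the direction in which the jaws open and shut (so a half turn about z gives the same grasp; the last joint's range is limited). The gripper opens to 85 mm and grips with 20 to 120 N. Pads are 22 mm wide; open, the fingers measure 114 mm over their backs; the gripper's body (76 mm by 85 mm) begins 54 mm behind the grasp point. The pads swing forward as they close: fully open they stand 13 mm farther back than shut.
Start: joints at [1.045, 0.313, 1.498, -0, 1.331, -0.223], TCP at [156.565, 501.117, 231.294] pointing down, gripper open.
Joint ranges: [-2.94, 2.94], [-0.97, 2.17], [0.19, 2.56], [-1.23, 4.37], [0.02, 3.11], [-2.88, 2.88]. Speed limits (rad/s): [2.39, 2.39, 3.01, 3.14, 3.14, 3.14].

## Interface

Orientations are given as a rotation vector (axis times angle).
In Python, from workcell import bot gives the robot as it stands.
- The arm moves only by the tool step_arm, never from a script. Its argument "rows" is a list of rows, each a list of 7 numbers: the finger opening in cm, from 0 to 8.54, then the shift along the world's x, y, z in cm, then the turn, a rotation vector about the world's x, y, z in rad. A call has 1 to 8 rows; each row shifts and turns the commanded pose from where the row before left it; what a row does not reach is not made up. A row lasts 1/8 s, in which the tool goes at most 62.5 mm and 10.7 degrees, less where a joint would pass 70% of its speed; a pose out of reach is approached as far as the arm can. A call with a gripper value outside its range is refused whole. The fingers move at their own pace and stop on an object; "newtons" is the grip in N (left out, the last holds). Time passes only in rows, so rows that do not move let the fingers close. It gives the time, the measured TCP pose, the force and the opening at its end, in the units of the state.
- bot.sense(): the state, without advancing time (a new reading comes with each control period).
- bot.camera(name): name is "scene" or "top"; returns a dict with "pixels" (384x512x3 uint8, red, green, blue), "camera_matrix" (3x3 intrinsics, pixels), "xyz" and "attitude" of the camera in the world. Camera axes: x right, y down, z forward; pixel columns grow to the right and rows downward; lengths in mm; the calibration is good to about 2 mm. A picture is of the moment at which its call begins. There is no depth.
- bot.job_done(): hands the job in, once; it reports no verdict.
The state is a dict: "t": time; "q": joint angles; "qd": joint speeds; "tau": joint torques, N m; "tool_pos": TCP position; "tcp_rot": TCP orientation; "contact_force": force on the tool from outside, world axes, zero at the start; "torque": the same for the moment, N m; "gripper_width": finger opening in mm.
Only numpy, scipy, OpenCV 4.12 (cv2) and the standard library are available. Lean on these libraries where they do the work, as an engineer would, in place of code of your own. Each camera call takes 0.05 s, during which the arm holds its last target.

## Working session

There is one attempt and no reset: what is moved stays moved. The work goes in short steps, Python scripts to look and compute and a tool call to move; the robot and the scene stay as the last step left them, time stands still between calls to the robot, and variables do not carry over. Pictures are saved under pics/ and viewed, and the job is handed in when it is done.

Besides the shell and the picture viewer there is one more tool, called by a JSON object that holds its "fn" and its "kwargs". step_arm: Moves the arm, as the interface text tells. Its arguments: {"type":"object","properties":{"rows":{"type":"array"},"newtons":{"type":"number"}},"required":["rows"]}

```bash
mkdir -p pics; ls
python3 - <<'E'
from workcell import bot
import cv2, numpy as np, json
s=bot.sense(); print(s)
for n in ["scene","top"]:
    c=bot.camera(n)
    cv2.imwrite(f"pics/{n}0.png",c["pixels"][:,:,::-1])
    print(n,c["camera_matrix"],c["xyz"],c["attitude"])
E
```

```text
pics
{'t': 0.0, 'q': array([ 1.04461285e+00,  3.13444953e-01,  1.49843734e+00,  1.18984600e-05,
        1.33097507e+00, -2.23402458e-01]), 'qd': array([-1.75069739e-03, -8.05632573e-05,  1.70465536e-03,  1.35141200e-03,
        1.91713677e-04, -2.10144661e-03]), 'tau': array([-2.70780220e-04, -4.12253416e+01, -2.59745872e+01, -1.50854585e-04,
        4.02123987e-03,  2.71203007e-07]), 'tool_pos': array([156.42334314, 500.89313185, 230.73755567]), 'tcp_rot': array([-4.73725512e-01, -3.10519062e+00,  1.84177052e-03]), 'contact_force': array([ 0.58307365, -0.59255793,  0.35147819]), 'torque': array([-4.78376481e-02,  4.46990259e-05,  4.48337520e-02]), 'gripper_width': 85.17095621409098}
scene [[461.24928689   0.         254.66179339]
 [  0.         461.24928689 192.02569879]
 [  0.           0.           1.        ]] [1492.17201626  306.59647069  844.33812553] [-1.47535096 -1.94413508  0.95298352]
top [[353.81427436   0.         256.69771934]
 [  0.         353.81427436 187.85944156]
 [  0.           0.           1.        ]] [ 374.47928962   16.62878559 1245.58480083] [-2.13342832  2.1808684  -0.15664978]
```

Run:
```python
import cv2
for n in ["scene","top"]:
    i=cv2.imread(f"pics/{n}0.png"); cv2.imwrite(f"pics/{n}0b.png",cv2.resize(i,(800,600),interpolation=cv2.INTER_CUBIC))
```

```text
(no output)
```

View pics/scene0b.png

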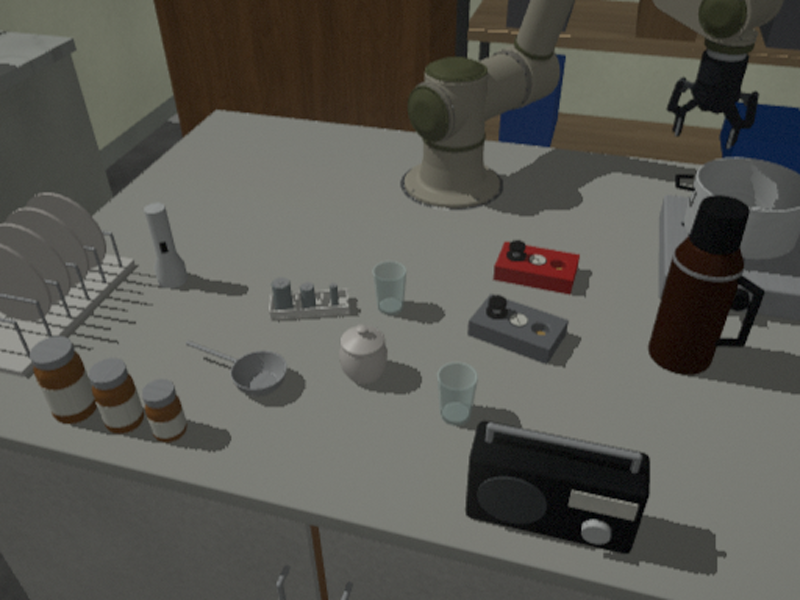

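View pics/top0b.png

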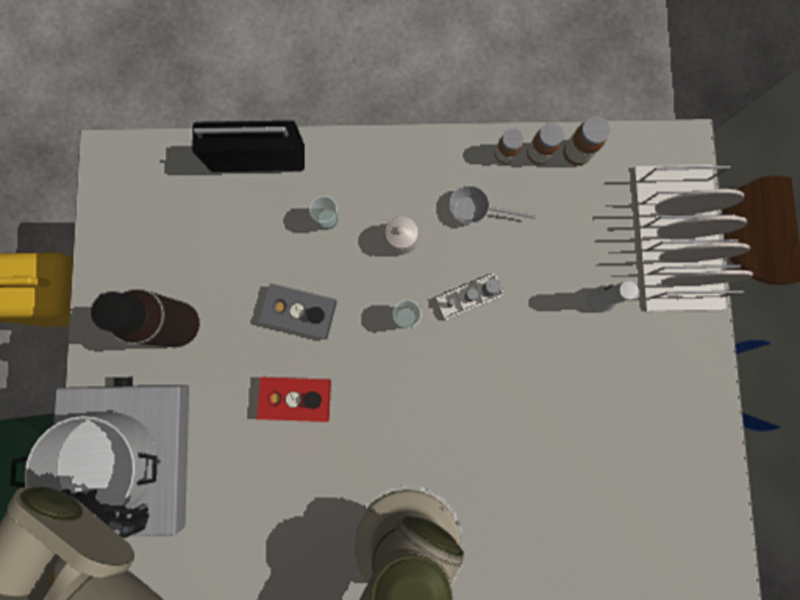

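The scene view (800x600) shows the grey tester at about (518,328), its red look-alike at (538,267), and the tray at (310,300). The top view shows the grey tester at (295,311), the red one at (293,399), and the tray at (468,296). I'll enlarge these next.

Run:
```python
import cv2
def crop(n,u0,v0,w,h,s,o):
    i=cv2.imread(f"pics/{n}0.png")[v0:v0+h,u0:u0+w]
    i=cv2.resize(i,None,fx=s,fy=s,interpolation=cv2.INTER_CUBIC)
    i=cv2.convertScaleAbs(i,alpha=1.4)
    for k in range(0,w,10):
        cv2.putText(i,str(u0+k),(k*s,10),0,.35,(0,255,255)); cv2.line(i,(k*s,12),(k*s,18),(0,255,255))
    for k in range(0,h,10):
        cv2.putText(i,str(v0+k),(0,k*s+4),0,.35,(0,255,255)); cv2.line(i,(25,k*s),(30,k*s),(0,255,255))
    cv2.imwrite(f"pics/{o}.png",i)
crop("top",270,165,60,45,13,"traytop")
crop("top",155,175,66,48,12,"testtop")
crop("scene",165,170,66,42,12,"trayscene")
crop("scene",290,180,80,55,10,"testscene")
```

```text
(no output)
```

View pics/traytop.png

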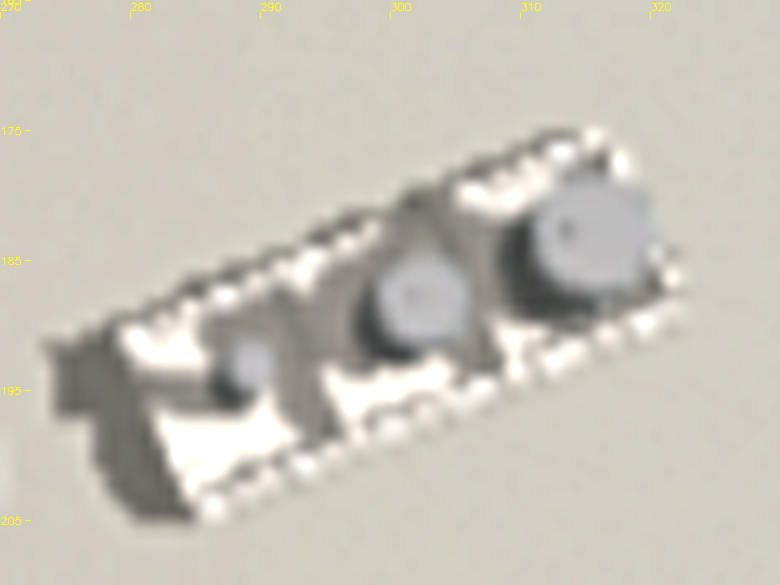

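View pics/testtop.png

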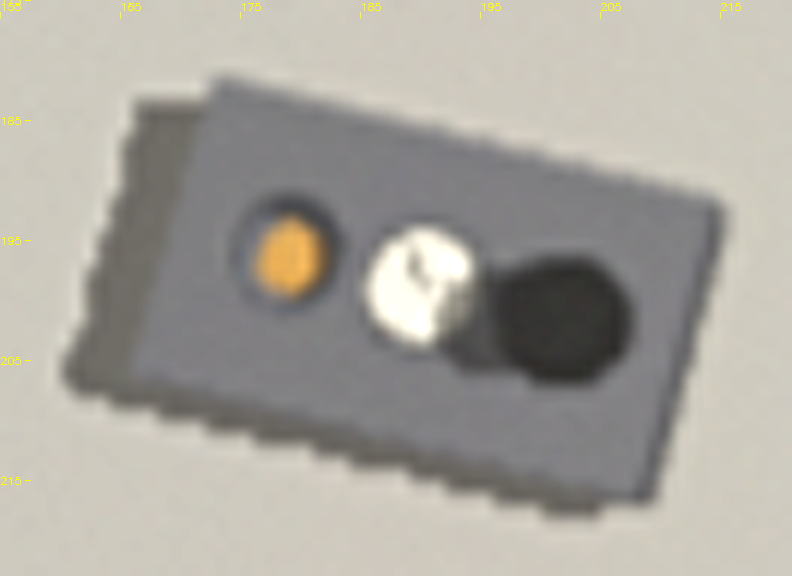

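View pics/trayscene.png

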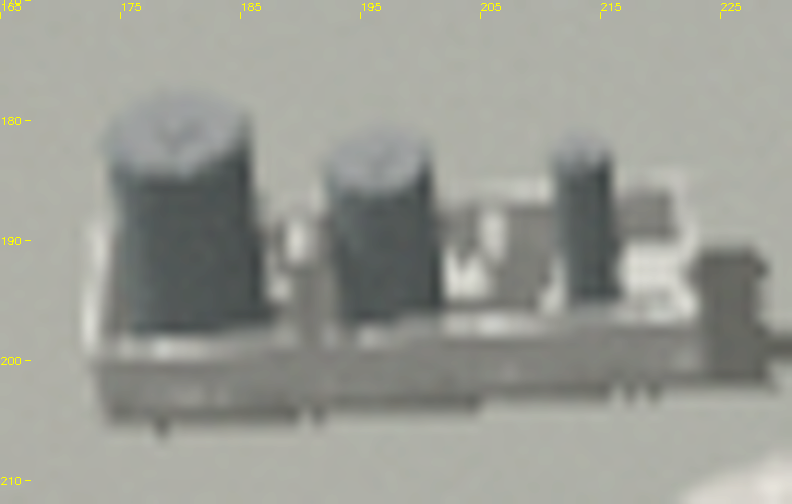

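View pics/testscene.png

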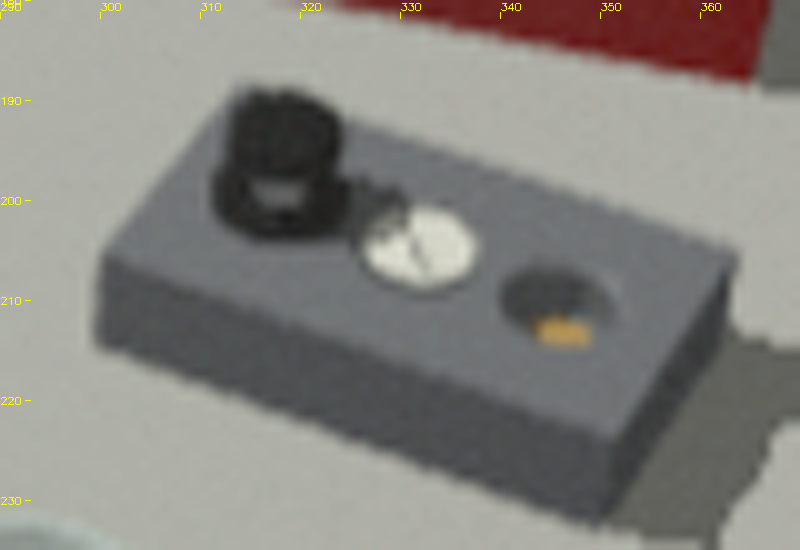

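Possible mix-ups: the thin cell at top pixel (289,193), the large cell at (315,183) and the middle-sized one at (302,188). The middle-sized cell sits in the centre compartment, and both close crops confirm it is the one I want. The red tester at (188,255) is not the one meant; the grey one at (189,199) is. Next I'll fit the poses.

```bash
cat > h.py <<'E'
import numpy as np
from scipy.spatial.transform import Rotation as R
from scipy.optimize import least_squares
C={"scene":(461.249,254.662,192.026,[1492.172,306.596,844.338],[-1.47535096,-1.94413508,0.95298352]),
"top":(353.814,256.698,187.859,[374.479,16.629,1245.585],[-2.13342832,2.1808684,-0.15664978])}
def proj(n,P):
    f,cx,cy,t,a=C[n]; p=R.from_rotvec(a).inv().apply(np.atleast_2d(P)-t)
    return np.c_[f*p[:,0]/p[:,2]+cx, f*p[:,1]/p[:,2]+cy]
def ray(n,uv,z):
    f,cx,cy,t,a=C[n]; d=R.from_rotvec(a).apply([(uv[0]-cx)/f,(uv[1]-cy)/f,1]); t=np.array(t)
    return t+d*(z-t[2])/d[2]
def T(p,L):
    c,s=np.cos(p[2]),np.sin(p[2]); L=np.asarray(L,float)
    return np.c_[p[0]+c*L[:,0]-s*L[:,1],p[1]+s*L[:,0]+c*L[:,1],L[:,2]]
E
python3 - <<'E'
from h import *
L=[(45,75,34),(45,-75,34),(-45,-75,34),(-45,75,34),(0,42,34),(0,-42,62)]
top=[(172.4,181),(214.9,191.6),(209.1,216.2),(165.75,205.75),(178.4,195.5),(201.6,201.2)]
sc=[(350,223.5),(299.8,205),(313.5,188),(363.2,205),(345.5,210),(318.2,191.2)]
def fit(ns,x0,L,obs):
    f=lambda p: np.concatenate([(proj(n,T(p,L))-o).ravel() for n,o in zip(ns,obs)])
    r=least_squares(f,x0,loss='soft_l1'); return r.x,f(r.x).reshape(-1,2).round(1).tolist()
for ns,ob in [(["top"],[top]),(["scene"],[sc]),(["top","scene"],[top,sc])]:
    p,r=fit(ns,[350,200,0],L,ob); print(ns,p,r); print(T(p,[(0,42,18),(0,-42,62)]))
print("key ray top",ray("top",top[5],62),"well",ray("top",top[4],34))
print("key ray scene",ray("scene",sc[5],62),"well",ray("scene",sc[4],34))
c=lambda x,y:(x/13+270-.5,y/13+165-.5)
print("cell top",[ray("top",c(*q),z).round(1).tolist() for q,z in [((421,300),52),((252,362),54),((592,235),65)]])
d=lambda x,y:(x/12+165-.5,y/12+170-.5)
print("cell scene",ray("scene",d(378,163),52))
Lt=[(27,73,20),(27,-73,20),(-27,-73,20),(-27,73,20)]
p,r=fit(["top"],[390,-80,0.4],Lt,[[c(110,325),c(600,128),c(685,300),c(205,515)]]);print("tray",p,r)
for n in ((300,0,0),):pass
print("cup a",ray("top",(404*.64,313*.64),85),ray("scene",(390*.64,306*.64),0), "pot",ray("top",(401*.64,232*.64),100),"cupb",ray("top",(323*.64,211*.64),42))
E
```

```text
['top'] [505.02467042 229.33126696   6.02283243] [[0.5, -0.1], [0.1, -0.5], [-0.7, 0.3], [0.2, 0.4], [0.3, 0.2], [-0.4, -0.5]]
[[515.83637584 269.91583331  18.        ]
 [494.212965   188.74670061  62.        ]]
['scene'] [ 5.08888413e+02  2.31797735e+02 -2.79304625e-01] [[0.4, 0.4], [-0.7, -0.3], [0.2, -0.6], [0.2, -0.2], [0.0, -0.1], [-0.2, 0.6]]
[[520.46727956 272.1701245   18.        ]
 [497.30954738 191.42534485  62.        ]]
['top', 'scene'] [ 5.06405058e+02  2.30887386e+02 -2.70731764e-01] [[0.3, -0.6], [-0.3, -0.6], [-1.4, 0.1], [-0.4, -0.2], [-0.1, -0.3], [-0.9, -0.8], [0.4, -0.4], [-0.9, -0.7], [-0.2, -1.1], [-0.1, -1.0], [-0.2, -0.8], [-0.5, 0.1]]
[[517.63739644 271.35755531  18.        ]
 [495.17272049 190.41721719  62.        ]]
key ray top [492.51992403 187.35059759  62.        ] well [516.7190795  270.98023261  34.        ]
key ray scene [494.55886639 191.57583401  62.        ] well [520.72335038 272.16909382  34.        ]
cell top [[532.7, -152.6, 52.0], [517.1, -107.4, 54.0], [547.1, -195.9, 65.0]]
cell scene [ 534.91591118 -151.48516121   52.        ]
tray [ 532.71794376 -151.29818254   -5.89814228] [[0.1, 0.5], [0.4, -0.6], [0.2, 0.1], [-0.9, 0.0]]
cup a [489.07019334  -3.31209998  85.        ] [ 4.89075418e+02 -6.89952569e+00 -1.13686838e-13] pot [660.36855349  -0.71712724 100.        ] cupb [726.52659404 171.91991669  42.        ]
```

{"fn": "step_arm", "kwargs": {"rows": [[8.5,2.3,-4.1,0,0,0,-0.114],[8.5,2.3,-4.1,0,0,0,-0.114],[8.5,2.3,-4.1,0,0,0,-0.114],[8.5,2.3,-4.1,0,0,0,-0.114],[8.5,2.3,-4.1,0,0,0,-0.114],[8.5,2.3,-4.1,0,0,0,-0.114],[8.5,2.3,-4.1,0,0,0,-0.114],[8.5,2.3,-4.1,0,0,0,-0.114]], "newtons": 30}}

```text
t: 1.1
tool_pos: [341.0, 171.7, 231.2]
tcp_rot: [-1.798, -2.576, 0.0]
contact_force: [1.5, 0.8, 0.2]
gripper_width: 85.2
```

{"fn": "step_arm", "kwargs": {"rows": [[8.5,2.4,-4.1,0,0,0,0],[8.5,2.4,-4.1,0,0,0,0],[8.5,2.4,-4.1,0,0,0,0],[8.5,2.4,-4.1,-1.5,0,0,0],[8.5,2.4,-4.1,-1.5,0,0,0],[8.5,2.4,-4.0,-2,0,0,0],[8.5,2.4,-4.0,-2,0,0,0],[8.5,2.4,-4.0,-2,0,0,0]]}}

```text
t: 2.1
tool_pos: [533.0, -153.3, 140.3]
tcp_rot: [-1.793, -2.579, -0.0]
contact_force: [-0.0, 0.5, 0.1]
gripper_width: 84.7
```

{"fn": "step_arm", "kwargs": {"rows": [[8.5,0,0,0,0,0,0],[8.5,0,0,0,0,0,0]]}}

```text
t: 2.35
tool_pos: [532.3, -151.4, 141.3]
tcp_rot: [-1.793, -2.579, -0.0]
contact_force: [0.2, 0.2, -0.1]
gripper_width: 85.2
```

```bash
cat >> h.py <<'E'
def shot(n,name,u0,v0,w,h,s):
    import cv2
    from workcell import bot
    c=bot.camera(n)["pixels"][:,:,::-1]; cv2.imwrite(f"pics/{name}_raw.png",c)
    i=cv2.resize(c[v0:v0+h,u0:u0+w],None,fx=s,fy=s,interpolation=cv2.INTER_CUBIC)
    i=cv2.convertScaleAbs(i,alpha=1.4)
    for k in range(0,w,10):
        cv2.putText(i,str(u0+k),(k*s,10),0,.35,(0,255,255)); cv2.line(i,(k*s,12),(k*s,18),(0,255,255))
    for k in range(0,h,10):
        cv2.putText(i,str(v0+k),(0,k*s+4),0,.35,(0,255,255)); cv2.line(i,(25,k*s),(30,k*s),(0,255,255))
    cv2.imwrite(f"pics/{name}.png",i)
def st():
    from workcell import bot
    s=bot.sense(); m=R.from_rotvec(s["tcp_rot"]).as_matrix()
    print("t",round(s["t"],2),"pos",s["tool_pos"].round(1),"z",m[:,2].round(3),"yang",round(float(np.arctan2(m[1,1],m[0,1])),3),"F",s["contact_force"].round(1),"w",round(s["gripper_width"],1),"q",s["q"].round(2))
E
python3 - <<'E'
from h import *
st(); shot("scene","s1",150,120,100,75,8); print("flask",ray("scene",(683*.64,350*.64),0),ray("top",(172*.64,325*.64),0))
E
```

```text
t 2.35 pos [ 532.3 -151.4  141.3] z [-0.001  0.    -1.   ] yang 0.356 F [ 0.2  0.2 -0.1] w 85.2 q [-0.49  0.46  1.53  0.    1.15 -0.85]
flask [473.89540253 515.49443914   0.        ] [481.69226044 517.15044002   0.        ]
```

View pics/s1.png

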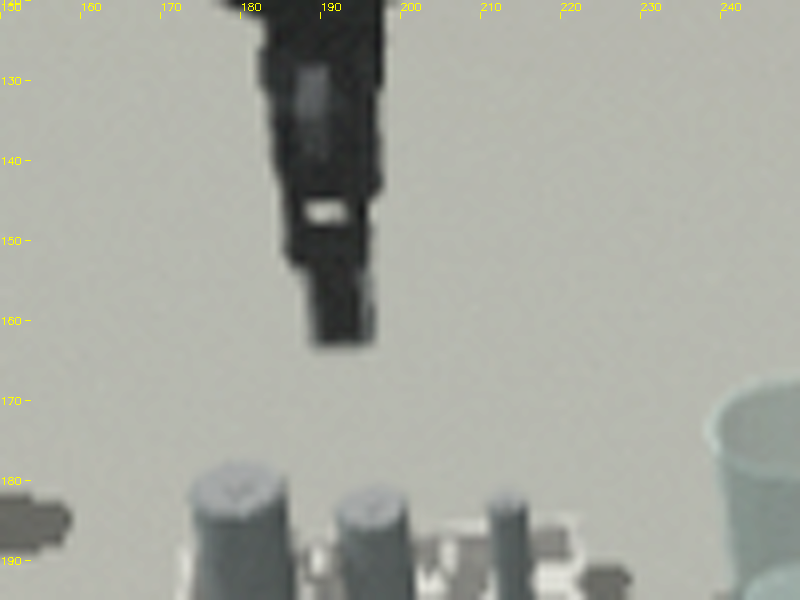

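The gripper hangs right above the middle cell, with the finger at about (192,160) and the cell top at (196,184). The jaws lie along the tray's x, so I'll go down and close.

{"fn": "step_arm", "kwargs": {"rows": [[8.5,0.1,-0.1,-3,0,0,0],[8.5,0,0,-3,0,0,0],[8.5,0,0,-2.5,0,0,0],[8.5,0,0,-2,0,0,0],[8.5,0,0,-1.2,0,0,0],[8.5,0,0,0,0,0,0],[8.5,0,0,0,0,0,0]]}}

```text
t: 3.28
tool_pos: [534.0, -152.9, 25.3]
tcp_rot: [1.792, 2.579, 0.0]
contact_force: [0.3, 0.1, 0.2]
gripper_width: 85.0
```

Run:
```python
from h import *
st(); shot("scene","s2",150,120,100,90,6)
```

```text
t 3.27 pos [ 534.  -152.9   25.3] z [ 0.001 -0.001 -1.   ] yang 0.356 F [0.3 0.1 0.2] w 85.0 q [-0.49  0.62  1.62  0.    0.9  -0.85]
```

View pics/s2.png

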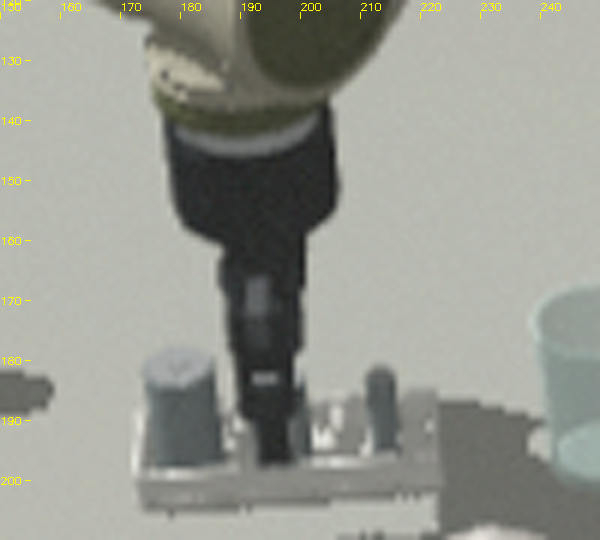

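{"fn": "step_arm", "kwargs": {"rows": [[5,0,0,0,0,0,0],[3.5,0,0,0,0,0,0],[2.8,0,0,0,0,0,0],[2.3,0,0,0,0,0,0],[2.0,0,0,0,0,0,0],[2.0,0,0,0,0,0,0],[2.0,0,0,0,0,0,0]], "newtons": 30}}

```text
t: 4.2
tool_pos: [533.6, -153.0, 24.4]
tcp_rot: [1.793, 2.58, -0.0]
contact_force: [-1.4, -0.6, 4.4]
gripper_width: 24.2
```

Run:
```python
from h import *
st(); shot("scene","s3",150,120,100,90,6)
```

```text
t 4.2 pos [ 533.6 -153.    24.4] z [ 0. -0. -1.] yang 0.356 F [-1.4 -0.6  4.4] w 24.2 q [-0.49  0.62  1.62 -0.    0.9  -0.85]
```

View pics/s3.png

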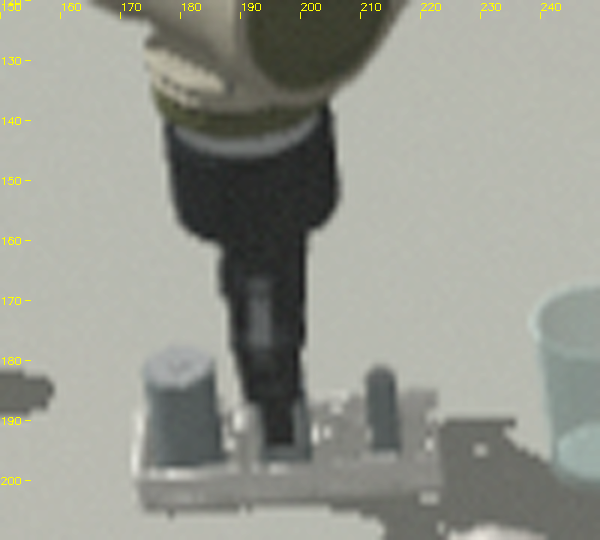

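Gripped at 24 mm wide; the finger sits across the cell at about (195,190). I'll lift it and check.

{"fn": "step_arm", "kwargs": {"rows": [[2,0,0,0.5,0,0,0],[2,0,0,1.5,0,0,0],[2,0,0,2.5,0,0,0],[2,0,0,2.5,0,0,0],[2,0,0,2.5,0,0,0],[2,0,0,2.5,0,0,0],[2,0,0,0,0,0,0]]}}

```text
t: 5.12
tool_pos: [534.4, -153.2, 146.5]
tcp_rot: [1.79, 2.576, 0.001]
contact_force: [0.2, 0.4, -0.8]
gripper_width: 23.7
```

Run:
```python
from h import *
st(); shot("scene","s4",150,120,100,90,6)
```

```text
t 5.12 pos [ 534.4 -153.2  146.5] z [ 0.004 -0.002 -1.   ] yang 0.356 F [ 0.2  0.4 -0.8] w 23.7 q [-0.49  0.46  1.52  0.    1.16 -0.85]
```

View pics/s4.png

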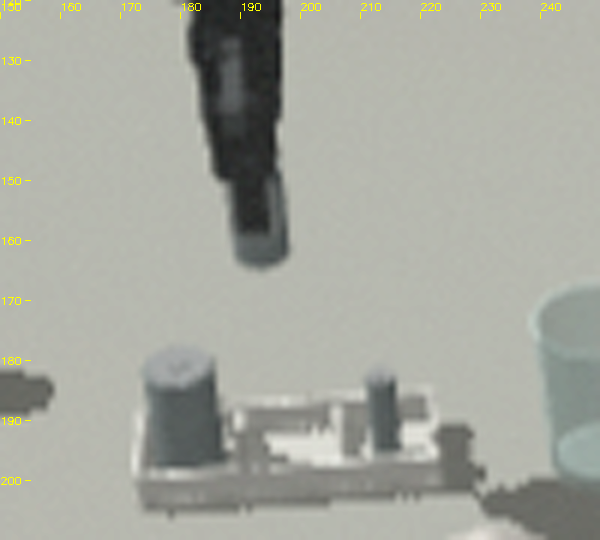

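The cell is held at about (193,158) and its compartment is empty. I'll carry it over the cups to the well and turn the jaws along the tester's x.

{"fn": "step_arm", "kwargs": {"rows": [[2,-0.1,2.0,0,0,0,-0.078],[2,-0.1,3.5,0,0,0,-0.078],[2,-0.2,4.0,0,0,0,-0.078],[2,-0.2,4.0,0,0,0,-0.078],[2,-0.2,4.0,0,0,0,-0.078],[2,-0.2,4.0,0,0,0,-0.078],[2,-0.2,4.0,0,0,0,-0.078],[2,-0.1,4.0,0,0,0,-0.08]]}}

```text
t: 6.18
tool_pos: [519.8, 143.4, 143.2]
tcp_rot: [-2.502, -1.898, 0.002]
contact_force: [0.8, -0.1, -1.1]
gripper_width: 24.1
```

{"fn": "step_arm", "kwargs": {"rows": [[2,-0.1,4.0,0,0,0,0],[2,-0.1,4.0,0,0,0,0],[2,-0.1,3.0,-1,0,0,0],[2,-0.1,2.0,-2,0,0,0],[2,0,0,-2,0,0,0],[2,0,0,-1,0,0,0],[2,0,0,0,0,0,0],[2,0,0,0,0,0,0]]}}

```text
t: 7.18
tool_pos: [517.0, 272.0, 84.9]
tcp_rot: [2.5, 1.902, 0.001]
contact_force: [-0.0, -0.5, -0.9]
gripper_width: 24.4
```

Run:
```python
from h import *
st(); shot("scene","s5",290,150,80,60,10); shot("top","t5",150,160,80,60,10)
```

```text
t 7.17 pos [517.  272.   84.9] z [ 0.001  0.    -1.   ] yang -0.27 F [-0.  -0.5 -0.9] w 24.4 q [0.28 0.59 1.49 0.   1.06 0.55]
```

View pics/s5.png

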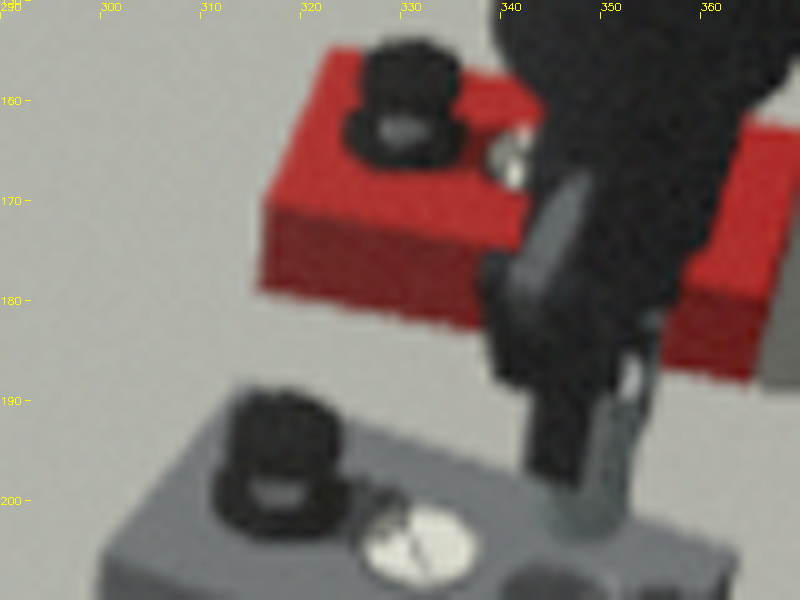

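View pics/t5.png

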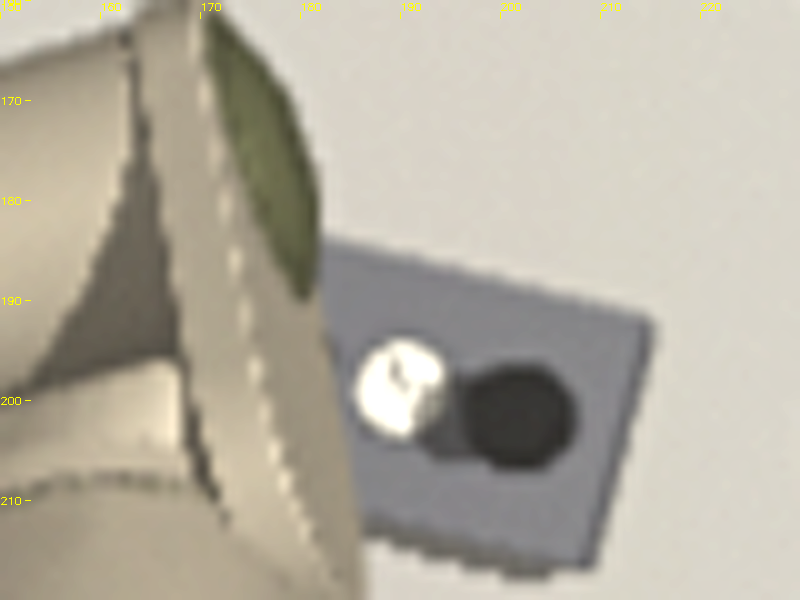

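The scene crop shows the cell hanging at about (349,198), with the well rim at (345,210) partly cut off; the top view is blocked by the arm. I'll overlay model outlines on the scene view to judge the offset.

```bash
cat >> h.py <<'E'
def circ(x,y,z,r,n=60):
    a=np.linspace(0,2*np.pi,n); return np.c_[x+r*np.cos(a),y+r*np.sin(a),np.full(n,z)]
def overlay(n,raw,out,u0,v0,w,h,s,items):
    import cv2
    c=cv2.imread(f"pics/{raw}.png")
    i=cv2.resize(c[v0:v0+h,u0:u0+w],None,fx=s,fy=s,interpolation=cv2.INTER_CUBIC); i=cv2.convertScaleAbs(i,alpha=1.8)
    for P,col in items:
        q=((proj(n,P)+.5-[u0,v0])*s); cv2.polylines(i,[q.round().astype(int)],False,col,1)
    cv2.imwrite(f"pics/{out}.png",i)
E
python3 - <<'E'
from h import *
x,y=517,272; b=65
it=[(circ(x,y,b,13),(0,255,255)),(circ(x,y,b+48,13),(0,255,255)),
(circ(517.6,271.4,34,15.5),(0,255,0)),(circ(520.5,272.2,34,15.5),(0,0,255))]
overlay("scene","s5_raw","o5",315,165,55,55,11,it)
E
```

```text
(no output)
```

View pics/o5.png

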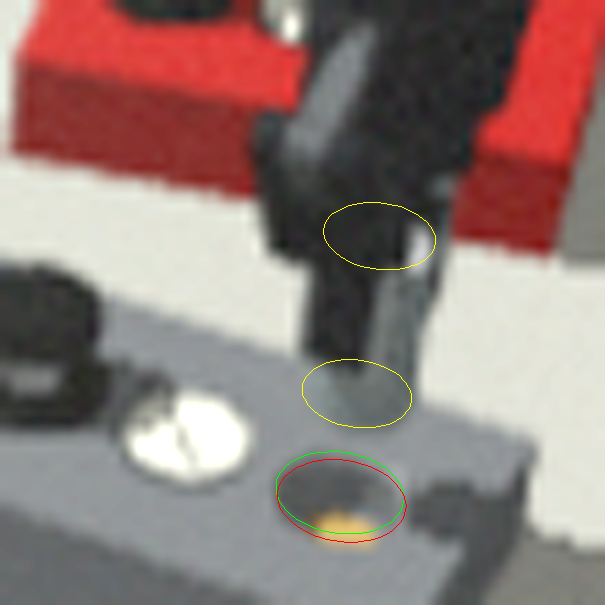

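{"fn": "step_arm", "kwargs": {"rows": [[2,0.2,-0.1,-1,0,0,0],[2,0,0,-1,0,0,0],[2,0,0,-0.4,0,0,0],[2,0,0,0,0,0,0],[2,0,0,0,0,0,0]]}}

```text
t: 7.9
tool_pos: [518.7, 271.2, 60.6]
tcp_rot: [2.5, 1.902, 0.001]
contact_force: [-0.5, -0.4, -0.5]
gripper_width: 24.3
```

Run:
```python
from h import *
import cv2
st(); shot("scene","s6",325,180,40,40,15)
from workcell import bot
p=bot.sense()["tool_pos"]; print(p)
x,y,b=p[0],p[1],p[2]-20
W=(circ(520.5,272.2,34,15.5),(0,0,255))
it=[(circ(x,y,b,13),(0,255,255)),(circ(x+1,y+1,b,13),(255,255,0)),W]
overlay("scene","s6_raw","o6",325,180,40,40,15,it)
overlay("scene","s6_raw","o6n",325,180,40,40,15,[])
overlay("scene","scene0","o0",325,180,40,40,15,[W])
a=[cv2.imread(f"pics/{k}.png") for k in("o6","o0")]; a=cv2.resize(np.hstack(a),(800,400)); cv2.imwrite("pics/o6o0.png",a)
```

```text
t 7.9 pos [518.7 271.2  60.6] z [ 0.001  0.    -1.   ] yang -0.27 F [-0.5 -0.4 -0.5] w 24.3 q [ 0.28  0.62  1.5  -0.    1.02  0.55]
[518.72855033 271.15704011  60.57210613]
```

View pics/o6.png

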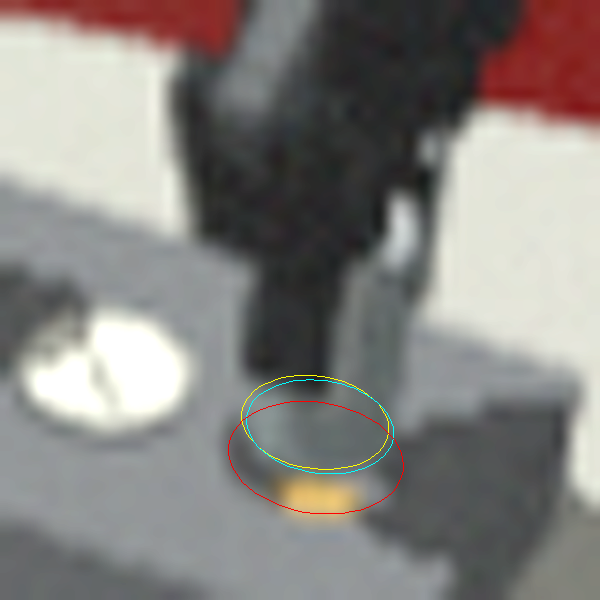

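View pics/o0.png

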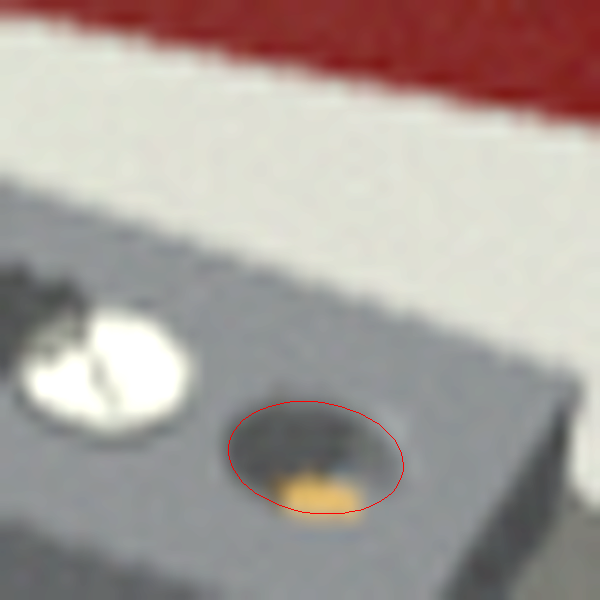

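View pics/o6n.png

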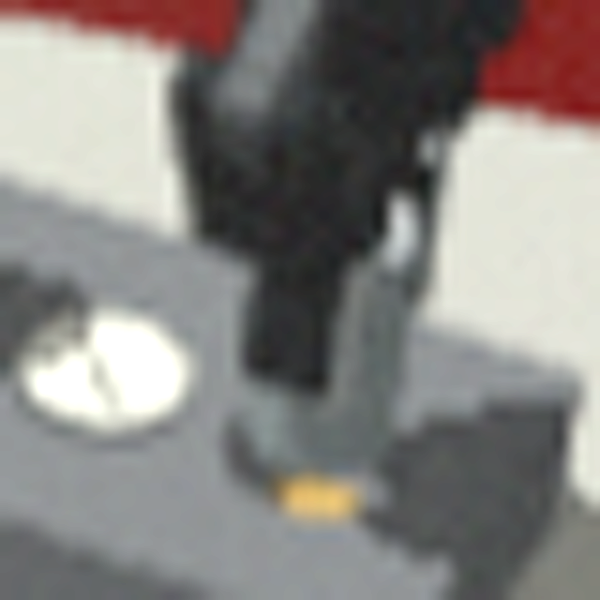

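The cell's bottom is at about (346,211), hovering over the well opening whose centre is at (346,210.5). The offset is about 1 mm, so I'll nudge y by -0.5 mm and go down in steps, watching the force.

{"fn": "step_arm", "kwargs": {"rows": [[2,0,-0.05,-0.3,0,0,0],[2,0,0,-0.3,0,0,0],[2,0,0,-0.3,0,0,0],[2,0,0,-0.2,0,0,0],[2,0,0,0,0,0,0]]}}

```text
t: 8.57
tool_pos: [518.5, 270.6, 49.1]
tcp_rot: [-2.5, -1.902, 0.001]
contact_force: [0.7, -1.0, -1.1]
gripper_width: 24.0
```

{"fn": "step_arm", "kwargs": {"rows": [[2,0,0,-0.3,0,0,0],[2,0,0,-0.3,0,0,0],[2,0,0,-0.2,0,0,0],[2,0,0,0,0,0,0]]}}

```text
t: 9.07
tool_pos: [518.5, 270.6, 41.1]
tcp_rot: [-2.5, -1.902, 0.001]
contact_force: [-0.3, 0.7, -0.3]
gripper_width: 23.8
```

{"fn": "step_arm", "kwargs": {"rows": [[2,0,0,-0.1,0,0,0],[2,0,0,-0.1,0,0,0],[2,0,0,0,0,0,0]]}}

```text
t: 9.45
tool_pos: [518.6, 270.6, 39.3]
tcp_rot: [-2.5, -1.902, 0.0]
contact_force: [0.6, 0.4, -1.1]
gripper_width: 24.1
```

Run:
```python
from h import *
st(); shot("scene","s7",320,165,50,50,12)
```

```text
t 9.45 pos [518.6 270.6  39.3] z [-0. -0. -1.] yang -0.27 F [ 0.6  0.4 -1.1] w 24.1 q [ 0.28  0.65  1.52 -0.    0.97  0.55]
```

View pics/s7.png

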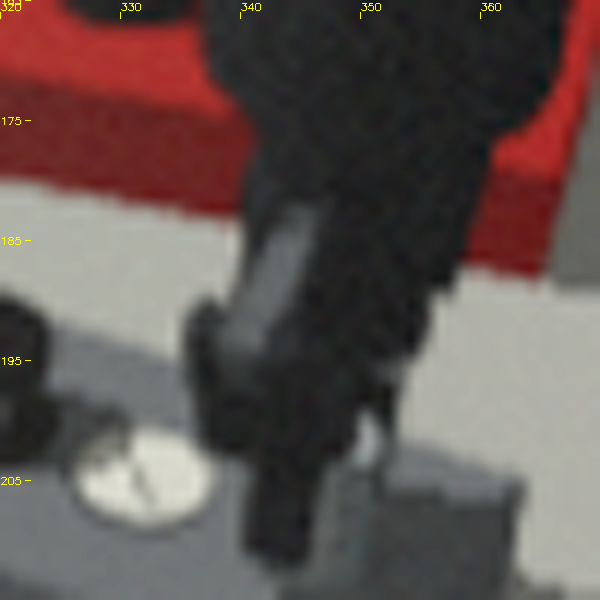

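No contact force yet and the cell is going into the well at about (346,210). I'll ease down to feel the floor.

{"fn": "step_arm", "kwargs": {"rows": [[2,0,0,-0.05,0,0,0],[2,0,0,-0.05,0,0,0],[2,0,0,0,0,0,0]]}}

```text
t: 9.88
tool_pos: [518.6, 270.6, 38.5]
tcp_rot: [2.5, 1.902, 0.0]
contact_force: [-0.6, -0.5, 0.9]
gripper_width: 24.0
```

{"fn": "step_arm", "kwargs": {"rows": [[2,0,0,-0.05,0,0,0],[2,0,0,0,0,0,0]]}}

```text
t: 10.12
tool_pos: [518.6, 270.7, 38.4]
tcp_rot: [2.5, 1.902, 0.0]
contact_force: [-3.1, -1.1, 6.7]
gripper_width: 23.9
```

Floor reached at TCP z 38.4 with +6.7 N, as expected. I'll release the cell and go up.

{"fn": "step_arm", "kwargs": {"rows": [[2.8,0,0,0,0,0,0],[3.2,0,0,0,0,0,0],[4.0,0,0,0,0,0,0],[5.0,0,0,0,0,0,0],[5.0,0,0,0,0,0,0]]}}

```text
t: 10.75
tool_pos: [518.6, 270.6, 37.8]
tcp_rot: [2.5, 1.902, -0.0]
contact_force: [-0.0, -0.6, -0.6]
gripper_width: 50.1
```

{"fn": "step_arm", "kwargs": {"rows": [[5,0,0,1,0,0,0],[5,0,0,1.5,0,0,0],[5,0,0,2.0,0,0,0],[5,0,0,2.5,0,0,0],[5,0,0,2.5,0,0,0],[5,0,0,0,0,0,0]]}}

```text
t: 11.5
tool_pos: [519.5, 270.9, 135.4]
tcp_rot: [2.499, 1.901, 0.007]
contact_force: [-0.0, 0.6, 0.0]
gripper_width: 50.3
```

Run:
```python
from h import *
st(); shot("scene","s8",290,160,80,60,10)
```

```text
t 11.5 pos [519.5 270.9 135.4] z [ 0.005  0.001 -1.   ] yang -0.27 F [-0.   0.6  0. ] w 50.3 q [0.28 0.53 1.44 0.   1.17 0.55]
```

View pics/s8.png

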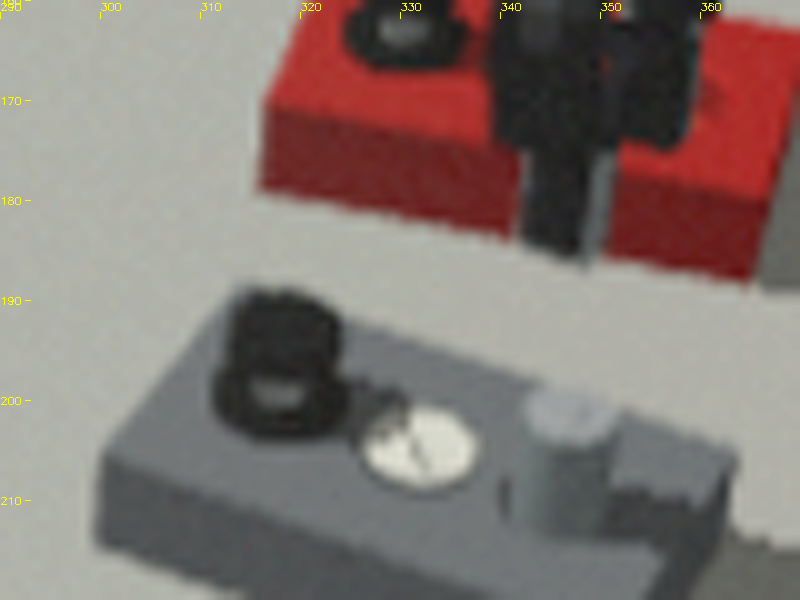

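The cell stands upright in the well, top disc at about (346.7,201) and knob visible. I'll check its height with an overlay and work out the move to the key.

Run:
```python
from h import *
it=[(circ(520.5,272.7,66,13),(0,255,255)),(circ(520.5,272.7,34,13),(0,255,0)),(circ(496.5,191,62,16),(0,0,255))]
overlay("scene","s8_raw","o8",295,180,75,50,10,it)
print(proj("scene",[(520,272,66),(520,272,62),(496.5,191,62)]))
```

```text
[[346.79257449 200.630345  ]
 [346.62502707 201.79540718]
 [317.86899521 191.5908454 ]]
```

View pics/o8.png

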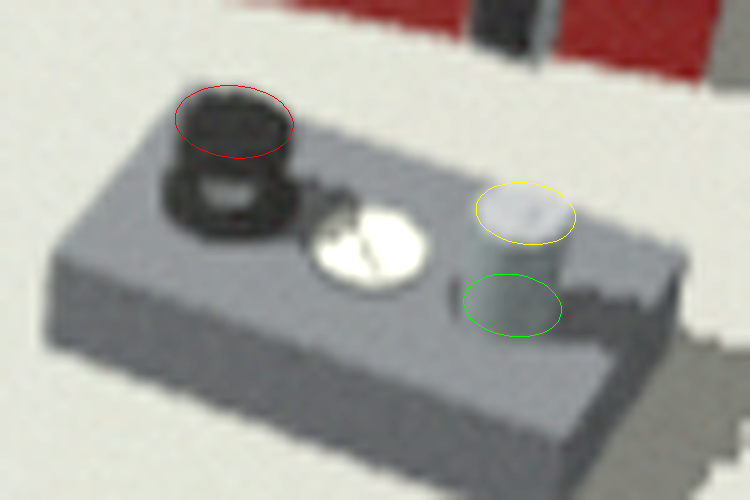

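The cell outlines match the seated height (top at z about 66). Now I'll close the jaws and move over the key, at about (496.5,190.6).

{"fn": "step_arm", "kwargs": {"rows": [[0,-0.7,-2.5,0,0,0,0],[0,-0.8,-3.0,0,0,0,0],[0,-0.7,-2.5,0,0,0,0],[0,0,0,-1.5,0,0,0],[0,0,0,-2.5,0,0,0],[0,0,0,-1.5,0,0,0],[0,0,0,0,0,0,0],[0,0,0,0,0,0,0]]}}

```text
t: 12.55
tool_pos: [496.9, 190.9, 78.2]
tcp_rot: [2.5, 1.902, 0.001]
contact_force: [-0.1, -0.1, 0.6]
gripper_width: -0.1
```

Run:
```python
from h import *
st(); shot("scene","s9",290,160,80,60,10)
```

```text
t 12.55 pos [496.9 190.9  78.2] z [ 0.001  0.    -1.   ] yang -0.27 F [-0.1 -0.1  0.6] w -0.1 q [0.15 0.5  1.66 0.   0.98 0.42]
```

View pics/s9.png

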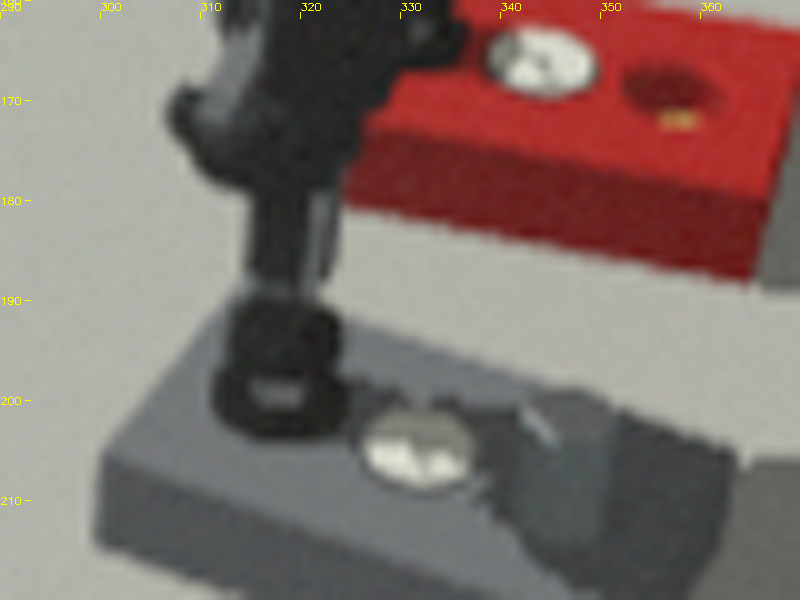

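The fingertips are just above the key cap, at about (318,188). The cell in the well is shaded but unmoved. I'll go down and find contact.

{"fn": "step_arm", "kwargs": {"rows": [[0,0,0,-0.6,0,0,0],[0,0,0,-0.6,0,0,0],[0,0,0,-0.2,0,0,0],[0,0,0,0,0,0,0]]}}

```text
t: 13.1
tool_pos: [496.5, 190.6, 63.6]
tcp_rot: [-2.5, -1.902, 0.0]
contact_force: [0.2, 0.3, -0.0]
gripper_width: 0.1
```

{"fn": "step_arm", "kwargs": {"rows": [[0,0,0,-0.1,0,0,0],[0,0,0,0,0,0,0]]}}

```text
t: 13.35
tool_pos: [496.6, 190.6, 62.8]
tcp_rot: [2.5, 1.902, 0.0]
contact_force: [-0.2, 0.2, -0.8]
gripper_width: 0.0
```

{"fn": "step_arm", "kwargs": {"rows": [[0,0,0,-0.1,0,0,0],[0,0,0,0,0,0,0]]}}

```text
t: 13.6
tool_pos: [496.7, 190.6, 61.9]
tcp_rot: [2.5, 1.902, 0.0]
contact_force: [-0.7, -0.8, 1.3]
gripper_width: 0.2
```

{"fn": "step_arm", "kwargs": {"rows": [[0,0,0,-0.1,0,0,0],[0,0,0,0,0,0,0]]}}

```text
t: 13.85
tool_pos: [496.7, 190.6, 60.9]
tcp_rot: [2.5, 1.902, 0.0]
contact_force: [-0.3, 0.4, 2.2]
gripper_width: -0.1
```

{"fn": "step_arm", "kwargs": {"rows": [[0,0,0,-0.1,0,0,0],[0,0,0,0,0,0,0]]}}

```text
t: 14.1
tool_pos: [496.7, 190.6, 59.8]
tcp_rot: [2.5, 1.902, 0.0]
contact_force: [0.0, -0.1, 2.2]
gripper_width: -0.1
```

Contact is at z about 62, as expected, and the force is growing as the spring should. I'll press on to z 55.

{"fn": "step_arm", "kwargs": {"rows": [[0,0,0,-0.1,0,0,0],[0,0,0,-0.1,0,0,0],[0,0,0,-0.1,0,0,0],[0,0,0,0,0,0,0]]}}

```text
t: 14.6
tool_pos: [496.6, 190.6, 56.8]
tcp_rot: [2.5, 1.902, 0.0]
contact_force: [-0.0, -0.9, 4.5]
gripper_width: -0.2
```

{"fn": "step_arm", "kwargs": {"rows": [[0,0,0,-0.1,0,0,0],[0,0,0,-0.08,0,0,0],[0,0,0,0,0,0,0],[0,0,0,0,0,0,0]]}}

```text
t: 15.1
tool_pos: [496.7, 190.6, 55.1]
tcp_rot: [2.5, 1.902, 0.0]
contact_force: [-0.1, -0.5, 5.7]
gripper_width: -0.0
```

Run:
```python
from h import *
st(); shot("scene","s10",290,160,80,60,10); st(); shot("top","t10",150,160,80,60,10); st()
```

```text
t 15.1 pos [496.7 190.6  55.1] z [ 0.  0. -1.] yang -0.27 F [-0.1 -0.5  5.7] w -0.0 q [ 0.15  0.53  1.68 -0.    0.93  0.42]
t 15.15 pos [496.7 190.6  55.1] z [ 0.  0. -1.] yang -0.27 F [-0.7 -0.4  6.4] w 0.5 q [ 0.15  0.53  1.68 -0.    0.93  0.42]
t 15.2 pos [496.7 190.6  55.1] z [ 0.  0. -1.] yang -0.27 F [-0.4  0.1  4.7] w -0.4 q [0.15 0.53 1.68 0.   0.93 0.42]
```

View pics/s10.png

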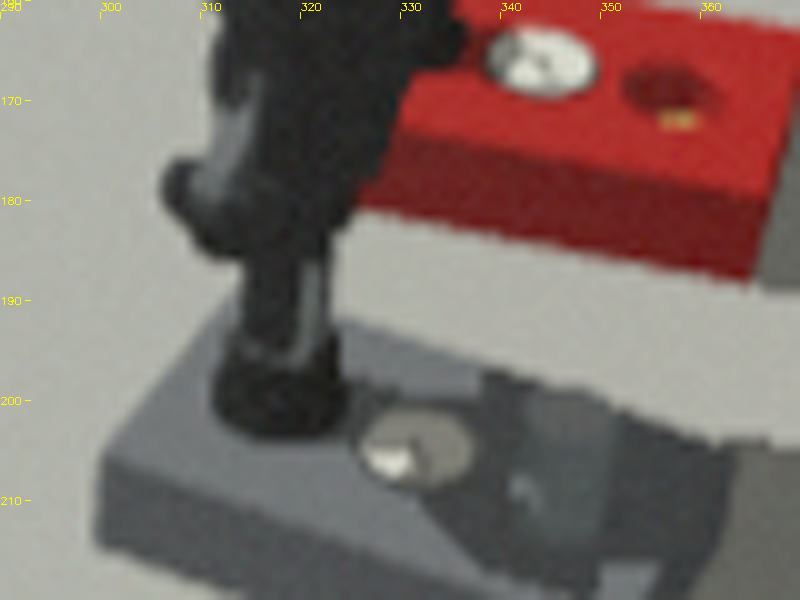

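View pics/t10.png

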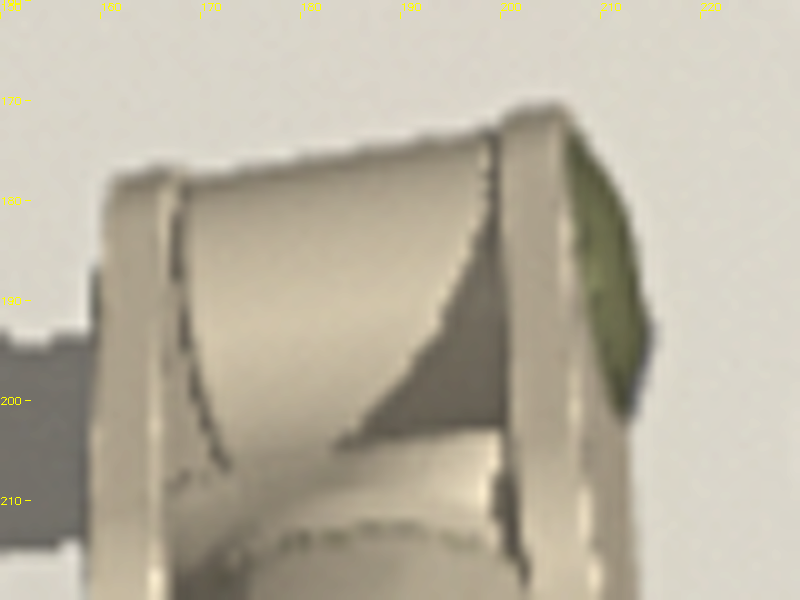

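The scene crop shows the fingertips on the lowered cap at (318,196) and the cell upright in the well at (347,206). The top view is blocked by the arm. The TCP is at z 55.1 with about 5.7 N, which is half travel. One full look at the rest before handing in.

Run:
```python
from h import *
import cv2
i=cv2.imread("pics/s10_raw.png"); cv2.imwrite("pics/full10.png",cv2.resize(i,(800,600)))
```

```text
(no output)
```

View pics/full10.png

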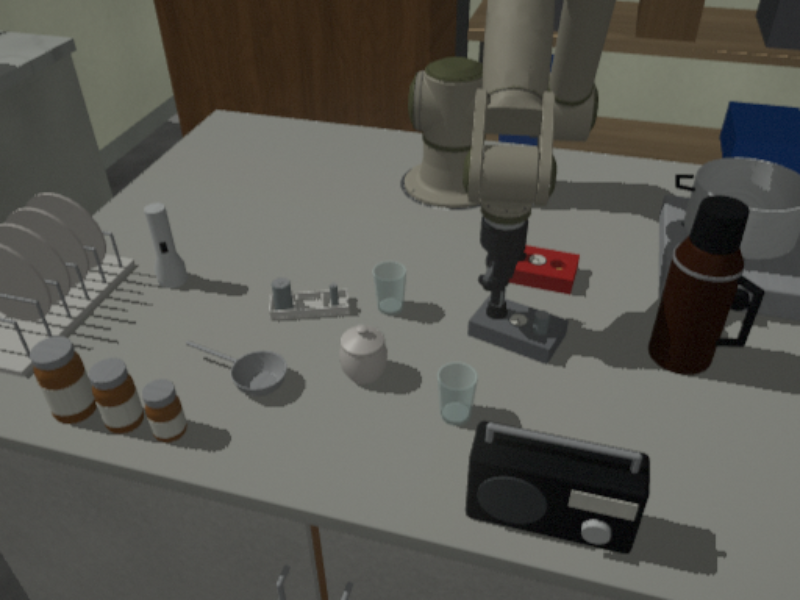

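The full view shows everything else where it was: cups at (390,288) and (457,393), large cell at (281,293), thin cell at (334,294). I'll hand in with the key still held.

Run:
```python
from h import *
from workcell import bot
print(bot.job_done()); st()
```

```text
the job is handed in; nothing more can be done
None
the job is handed in; nothing more can be done
```

The middle-sized cell is standing knob up in the grey tester's well, released. The key was being held about half way down when I handed the job in, at about 15 s.

- **Cell:** I felt the well floor at TCP z 38.4 with 6.7 N. The outline overlay after release matched a fully seated cell (top at about z 66). It looked unmoved and upright in the last picture.
- **Key:** Contact came at z ≈ 62. The last TCP height was 55.1 mm, about 7 mm down, and the last three force readings were 4.7 to 6.4 N against about 6 N expected at half travel. It never came near the 10 N of the stop.
- **Surroundings:** The other cells, the cups, the pot, the flask, the torch, the strainer and the red tester look unmoved in the last scene picture.

**Limits of the checks:** The two cameras disagreed by 2–4 mm on positions. I resolved that by comparing the held cell with the well in the scene view. The top view was blocked by the arm during placing and pressing, so the key depth rests on the TCP height and force, with the scene picture as a rough check. The state could no longer be read after hand-in.

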